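Feed the paint-sample rack past the sprung drop gate

TASK

Press the long steel paddle beside the chute right down with one fingertip so that the drop gate sinks below the chute floor, and while holding it there use the other finger to push the sample rack gently along the chute, over the gate, until it is fully home against the end stop; then let the gate spring back up behind it and move clear. The gate must never touch the rack, the rack must only be pushed along the chute floor, never lifted or tipped, and the jar, moulding and brush must be left alone.

Things in the scene. Friction and masses are not known exactly. Their poses are not given: they have to be found in the camera images.
- chute: Fixed grey open-topped chute. Origin on the table under its centre line; z up, +y = push direction, +x = paddle side. Its level floor is 45 mm above the table, x -30 to +30 mm, between aluminium walls 5 mm thick and 25 mm higher than the floor. It runs from its open end at y = -140 mm to the stop at y = +126 mm; beyond stands a grey reader box 150 mm wide (x), 110 mm high, y = +138 to +233 mm.
- gate_slot (a point): Point on the chute floor, on its centre line, in the middle of the slot (dark strip) where the gate leaf crosses: chute frame x = 0, y = +35 mm, 45 mm above the table. Axes as the chute's.
- stop_face (a point): Foot of the end stop's face, on the chute's centre line at floor height: chute frame x = 0, y = +126 mm, 45 mm above the table. The stop is a 12 mm aluminium plate 40 mm high.
- gate (a joint): Angle of the drop gate (rad). 0 = shut, leaf standing across the chute; pressing the paddle down increases it; from 0.20 on the leaf lies wholly below the chute floor; 0.25 is its stop. A spring shuts it as soon as it is let go: the paddle takes about 2 N to start and about 6 N at the stop.
- leaf_top (a point): Middle of the top edge of the gate leaf, a steel plate 8 mm thick (chute y = +31 to +39 mm); the hinge axis runs along chute y at x = -90 mm, 45 mm above the table, between posts 60 mm high. Shut, the leaf slopes up towards the paddle and stands 12 mm (x = -30 mm) to 24 mm (x = +30 mm) above the floor; this point then is 18 mm above it.
- paddle_top (a point): Middle of the top face of the paddle, a flat steel bar fixed to the leaf outside the +x wall: 210 mm along the chute (y -130 to +80), 30 wide, 6 thick; press it anywhere, a finger can slide along it. Shut: 95 mm above the table, chute x +57 mm, tilted 0.25 rad (outer edge higher). Gate at 0.20 rad: 65 mm. At the stop: level, 57 mm up (12 above the chute floor), x +50 to +80 mm.
- rack: Loose white plastic block 56 mm (x) by 60 mm (y, along the chute) by 40 mm high with four amber resin discs standing 7 mm out of its top; about 0.25 kg. Origin: centre of its underside. Starts on the chute floor, square to it, front 15 to 50 mm short of the leaf on the -y side. Home against the stop, its origin is at chute y = +96 mm and its rear face at +66 mm.
- jar: Bystander: capped glass jar, 52 mm across, 75 mm high, standing on the table. Origin: centre of its underside.
- moulding: Bystander: offcut of gilded frame moulding, 100 by 40 by 33 mm, lying on the table. Origin: centre of its underside.
- brush: Bystander: brush lying on the table. Origin: on its underside.

How it is judged:
On the way, in this order (a step that is already met when the one before it is completed fails the run):
1. a finger holds the gate down below the chute floor, the rack still in front of it (value of joint gate above 0.2 rad and contact force between the fingers and gate above 0.5 N and y of rack in the frame of chute below 0.001 m), for 0.2 s.
2. the rack is half-way over the gate while a finger holds the gate down (value of joint gate above 0.2 rad and contact force between the fingers and gate above 0.5 N and y of rack in the frame of chute between 0.02 and 0.05 m), for 0.05 s.
At the end, for the whole second after the job is handed in: The rack stands flat in the chute with its front within 4 mm of the end stop, at rest; the gate has sprung back up behind it (angle under 0.03 rad); the robot is clear (y of rack in the frame of chute between 0.092 and 0.1 m and x of rack in the frame of chute between -0.006 and 0.006 m and z of rack in the frame of chute between 0.042 and 0.048 m and angle between rack's own z axis and vertical below 0.05 rad and linear speed of rack below 0.01 m/s and value of joint gate below 0.03 rad); the robot touches nothing.
It fails at once if the gate touches the rack (more than 1.5 N) (contact force between gate and rack above 1.5 N).
It fails at once if the rack is lifted off the chute floor by more than 8 mm (z of rack in the frame of chute above 0.053 m).
It fails at once if the rack is tipped by more than 0.2 rad (angle between rack's own z axis and vertical above 0.2 rad).
It fails at once if the rack is flung: faster than 0.35 m/s (linear speed of rack above 0.35 m/s).
It fails at once if the jar, moulding or brush is moved by more than 15 mm (distance of any of jar, moulding, brush from where it was at the start of the episode above 0.015 m).
It also fails if it takes over 40 s, if anything falls off the work surface, if the arm or the gripper's body presses on something with over 40 N, if the wrist force passes 120 N, or if a joint passes its speed limit or range.

ROBOT

A 6-joint arm with a two-finger parallel gripper is mounted at the origin on the work surface. World frame = base frame: x ahead of the robot, y to its left, z up, the work surface at z = 0. Lengths are in m, angles in rad, forces in N, time in s.
With the tool pointing down it reaches from about 0.35 to 0.875 m from the base axis. Payload 15.5 kg.
Tool frame: the origin (TCP) lies at the very end of the fingers, on their centre line; the grasp point (between the pads) lies arm.grasp_offset behind it (arm.grasp_offset is the distance from the TCP to the grasp point, in m); z points along the fingers, x is the direction in which the jaws open and shut, and the axes are right-handed (so a half turn about z gives the same grasp; the last joint's range is limited). The gripper opens to 85 mm and grips with 20 to 120 N. Pads are 22 mm wide; open, the fingers measure 114 mm over their backs; the gripper's body (76 mm by 85 mm) begins 54 mm behind the grasp point. The pads swing forward as they close: fully open they stand 13 mm farther back than shut.
Start: joints at [1.119, 0.494, 1.345, -0, 1.302, -0.096], TCP at [0.218, 0.586, 0.231] pointing down, gripper open.
Joint ranges: [-2.91, 2.91], [-0.82, 2.16], [0.22, 2.67], [-1.22, 4.37], [0.12, 2.79], [-3.08, 3.08]. Speed limits (rad/s): [1.89, 1.89, 2.57, 3.01, 3.01, 3.01].

INTERFACE

Orientations are given as a unit quaternion [w, x, y, z].
In Python, from station import get_state, imaging, arm gives the robot as it stands.
- The arm moves only by the tool step_arm, never from a script. Its argument "targets" is a list of rows, each an object of numbers: "rx", "ry", "rz": the turn, a rotation vector about the tool's x, y, z in degrees; "tx", "ty", "tz": the shift along the tool's x, y, z in m; "gripper": the finger opening in m, from 0 to 0.0854. A call has 1 to 20 rows; each row is the pose to reach, as a shift and turn from the pose commanded when the call began, along the tool's axes at that moment; what a row does not reach only later rows make up. A row lasts 1/12 s, in which the tool goes at most 41.7 mm and 7.16 degrees, less where a joint would pass 70% of its speed; a pose out of reach is approached as far as the arm can. A call with a gripper value outside its range is refused whole. The fingers move at their own pace and stop on an object; "grip_force" is the grip in N (left out, the last holds). Time passes only in rows, so rows that repeat a pose let the fingers close. It gives the time, the measured TCP pose, the force and the opening at its end, in the units of the state.
- get_state(): the state, without advancing time (a new reading comes with each control period).
- imaging.grab_frame(name): name is "scene" or "top" or "wrist"; returns a dict with "frame" (420x560x3 uint8, red, green, blue), "z_map" (420x560 float32, m along the optical axis (not along the pixel's ray), 0 where there is no reading), "K" (3x3 intrinsics, pixels), "dist" ([k1, k2, p1, p2, k3] as OpenCV has them; the pictures are not rectified), "rvec" (rotation vector, rad) and "tvec" (3), from world to camera coordinates, as OpenCV has them; the wrist camera has in their place "T_tool_cam" (4x4, takes a point from camera to tool coordinates, whose origin is the TCP and whose axes are the tool frame's). Camera axes: x right, y down, z forward; pixel columns grow to the right and rows downward; lengths in m; the calibration is good to about 2 mm. A picture is of the moment at which its call begins: read the wrist's pose just before it.
- arm.hand_in(): hands the job in, once; it reports no verdict.
Trained networks look in a picture, given as the dict that the camera call returned (one of the last four; its "shot" number tells which), for a name from the list of things; names that differ only in an ending like _2 or _b are one class to them, and where a whole thing is asked for, a point or a joint stands for the part that bears it (a point fixed in the world has none). Each returns a list of dicts, best first, with "score" (0 to 1); they miss things now and then, are a little off and sometimes report something else, mostly with a low value. They report only what shows in the picture. A call takes as long as a camera call.
- imaging.find_in(picture, query): "box" ([left, top, width, height] in pixels, round what is visible of it).
- imaging.pinpoint(picture, query): "centre" ([column, row] in pixels: a listed point, or the origin of a listed thing).
The state is a dict: "time": time; "qpos": joint angles; "qvel": joint speeds; "effort": joint torques, N m; "eef_pos": TCP position; "tcp_rot": TCP orientation; "force": force on the tool from outside, world axes, zero at the start; "moment": the same for the moment, N m; "grip_width": finger opening in m.
Only numpy, scipy, OpenCV 4.12 (cv2) and the standard library are available. Lean on these libraries where they do the work, as an engineer would, in place of code of your own. Each camera call takes 0.05 s, during which the arm holds its last target.

## Working session

There is one attempt and no reset: what is moved stays moved. The work goes in short steps, Python scripts to look and compute and a tool call to move; the robot and the scene stay as the last step left them, time stands still between calls to the robot, and variables do not carry over. Pictures are saved under pics/ and viewed, and the job is handed in when it is done.

Besides the shell and the picture viewer there is one more tool, called after "Call:" as name(argument=value, ...), one argument or row to a line, values as JSON. step_arm: Moves the arm, as the interface text tells. Its arguments: {"type":"object","properties":{"targets":{"type":"array"},"grip_force":{"type":"number"}},"required":["targets"]}

```bash
mkdir -p pics; ls
cat > h.py <<'E'
import numpy as np, cv2
from station import get_state, imaging, arm
def px2w(p, uv, z=None, zd=None):
    K=np.array(p["K"]);d=np.array(p["dist"])
    n=cv2.undistortPoints(np.array([[uv]],float),K,d)[0,0]
    r=np.array([n[0],n[1],1.])
    R=cv2.Rodrigues(np.array(p["rvec"]))[0]; t=np.array(p["tvec"]).ravel()
    C=-R.T@t; D=R.T@r
    if zd is not None: return C+D*zd
    return C+D*(z-C[2])/D[2]
def w2px(p,X):
    return cv2.projectPoints(np.array(X,float).reshape(-1,3),np.array(p["rvec"]),np.array(p["tvec"]),np.array(p["K"]),np.array(p["dist"]))[0][:,0]
def cloud(p):
    h,w=p["z_map"].shape
    u,v=np.meshgrid(np.arange(w),np.arange(h))
    n=cv2.undistortPoints(np.stack([u,v],-1).reshape(-1,1,2).astype(float),np.array(p["K"]),np.array(p["dist"]))[:,0]
    zm=p["z_map"].ravel()
    R=cv2.Rodrigues(np.array(p["rvec"]))[0]; t=np.array(p["tvec"]).ravel()
    P=np.c_[n,np.ones(len(n))]*zm[:,None]
    W=(P-t)@R
    W[zm==0]=np.nan
    return W.reshape(h,w,3)
E
python3 - <<'E'
from h import *
import pickle
s=get_state();print(s)
for n in ("scene","top"):
    p=imaging.grab_frame(n); cv2.imwrite(f"pics/{n}0.png",p["frame"][:,:,::-1]); pickle.dump(p,open(n+"0.pkl","wb"))
    for q in ["chute","gate_slot","stop_face","leaf_top","paddle_top","rack","jar","moulding","brush"]:
        r=imaging.pinpoint(p,q)
        print(n,q,[(np.round(x["centre"]),round(x["score"],2)) for x in r[:2]])
print(arm.grasp_offset)
E
```

```text
pics
{'time': 0.0, 'qpos': array([ 1.11949692e+00,  4.94172056e-01,  1.34615832e+00,  3.57646789e-06,
        1.30252436e+00, -9.55397537e-02]), 'qvel': array([-0.00067693,  0.00157245,  0.00075612, -0.00117509,  0.00074214,
       -0.00084375]), 'effort': array([-6.46165827e-04, -8.82186055e+01, -3.83859980e+01, -5.35642801e-05,
        1.03612477e-02,  1.19110759e-04]), 'eef_pos': array([0.2175407 , 0.58551091, 0.23069797]), 'tcp_rot': array([ 3.07646769e-04,  8.21067266e-01,  5.70831102e-01, -5.50972886e-04]), 'force': array([ 0.55459269, -0.19625203, -0.1832163 ]), 'moment': array([-0.06096917, -0.05245285,  0.02611716]), 'grip_width': 0.08542496219607491}
scene chute [(array([235., 231.]), 0.82), (array([241., 235.]), 0.36)]
scene gate_slot [(array([242., 211.]), 0.91), (array([241., 206.]), 0.48)]
scene stop_face [(array([274., 184.]), 0.62)]
scene leaf_top [(array([242., 206.]), 0.83)]
scene paddle_top [(array([242., 238.]), 0.96)]
scene rack [(array([216., 233.]), 0.91), (array([273., 183.]), 0.66)]
scene jar [(array([308., 263.]), 0.91)]
scene moulding [(array([255., 341.]), 0.86), (array([235., 231.]), 0.51)]
scene brush [(array([148., 309.]), 0.67)]
top chute [(array([296., 249.]), 0.83)]
top gate_slot [(array([280., 243.]), 0.95)]
top stop_face [(array([238., 237.]), 0.84), (array([280., 178.]), 0.37)]
top leaf_top [(array([278., 242.]), 0.56)]
top paddle_top [(array([310., 215.]), 0.68)]
top rack [(array([314., 246.]), 0.82)]
top jar [(array([276., 174.]), 0.63)]
top moulding [(array([361., 167.]), 0.76), (array([398., 255.]), 0.51)]
top brush [(array([397., 257.]), 0.9)]
0.0187
```

View pics/scene0.png

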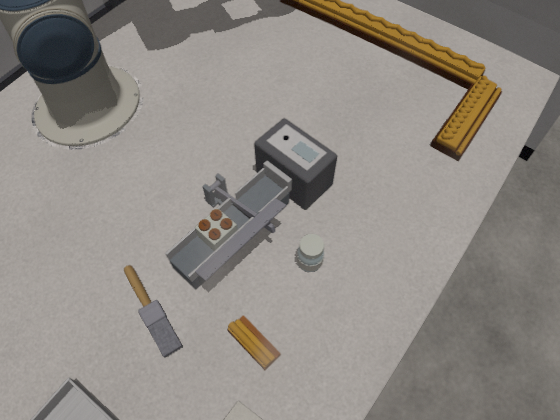

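View pics/top0.png

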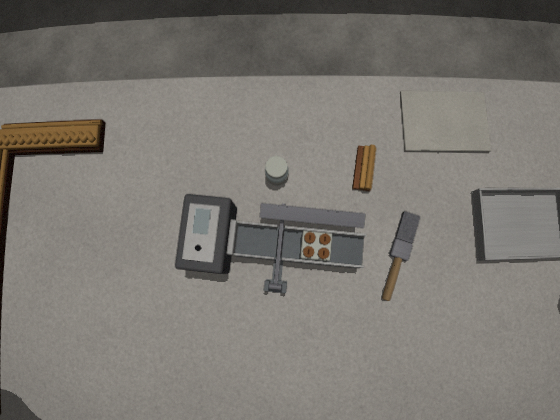

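Run:
```python
from h import *
import pickle
z={"gate_slot":.045,"stop_face":.045,"leaf_top":.063,"paddle_top":.095,"rack":.045,"chute":0,"jar":0,"moulding":0,"brush":0}
pts={"scene":dict(gate_slot=(242,211),stop_face=(274,184),leaf_top=(242,206),paddle_top=(242,238),rack=(216,233),chute=(235,231),jar=(308,263),moulding=(255,341),brush=(148,309)),
"top":dict(gate_slot=(280,243),stop_face=(238,237),leaf_top=(278,242),paddle_top=(310,215),rack=(314,246),chute=(296,249),jar=(276,174),moulding=(361,167),brush=(397,257))}
for n in pts:
    p=pickle.load(open(n+"0.pkl","rb"))
    for q,uv in pts[n].items(): print(n,q,np.round(px2w(p,uv,z[q]),4))
    print(p["K"])
```

```text
scene gate_slot [ 0.5385 -0.0293  0.045 ]
scene stop_face [0.5512 0.0611 0.045 ]
scene leaf_top [ 0.539  -0.0278  0.063 ]
scene paddle_top [ 0.5958 -0.0946  0.095 ]
scene rack [ 0.5287 -0.0988  0.045 ]
scene chute [ 0.5377 -0.0569 -0.    ]
scene jar [ 0.701  -0.0264  0.    ]
scene moulding [ 0.7125 -0.2135  0.    ]
scene brush [ 0.5099 -0.2886  0.    ]
[[462.85197972   0.         281.01084178]
 [  0.         462.85197972 214.57790555]
 [  0.           0.           1.        ]]
top gate_slot [ 0.5433 -0.0265  0.045 ]
top stop_face [0.5567 0.0616 0.045 ]
top leaf_top [ 0.544  -0.0227  0.063 ]
top paddle_top [ 0.5945 -0.0873  0.095 ]
top rack [ 0.5363 -0.0975  0.045 ]
top chute [ 0.5332 -0.061   0.    ]
top jar [ 0.7034 -0.018   0.    ]
top moulding [ 0.7184 -0.2126  0.    ]
top brush [ 0.5123 -0.2849  0.    ]
[[397.85829445   0.         287.70694916]
 [  0.         397.85829445 207.04779752]
 [  0.           0.           1.        ]]
```

Run:
```python
from h import *
import pickle
for n in ("scene","top"):
    p=pickle.load(open(n+"0.pkl","rb")); W=cloud(p).reshape(-1,3)
    b=(W[:,0]>.4)&(W[:,0]<.7)&(W[:,1]>-.25)&(W[:,1]<.25)
    tb=W[b&(abs(W[:,2]-.11)<.006)&(W[:,1]>.03)]
    r=cv2.minAreaRect((tb[:,:2]*1000).astype(np.float32)); print(n,"box",len(tb),r,tb[:,2].mean())
    rk=W[b&(W[:,2]>.079)&(W[:,2]<.097)&(W[:,1]<-.03)&(W[:,0]<.565)]
    r=cv2.minAreaRect((rk[:,:2]*1000).astype(np.float32)); print("rack",len(rk),r,rk[:,2].mean())
    # pose from network pts + box
    o,yaw=None,None
def model(o,yaw):
    c,s=np.cos(yaw),np.sin(yaw)
    return lambda P:(np.c_[np.asarray(P)[:,0]*c-np.asarray(P)[:,1]*s+o[0],np.asarray(P)[:,0]*s+np.asarray(P)[:,1]*c+o[1],np.asarray(P)[:,2]])
# least squares with network points, both cams
from scipy.optimize import least_squares
A={"gate_slot":(0,.035),"stop_face":(0,.126),"leaf_top":(0,.035),"paddle_top":(.057,-.025),"chute":(0,0)}
obs=[((0,.035),(.5385,-.0293)),((0,.126),(.5512,.0611)),((0,.035),(.539,-.0278)),((.057,-.025),(.5958,-.0946)),((0,0),(.5377,-.0569)),
((0,.035),(.5433,-.0265)),((0,.126),(.5567,.0616)),((0,.035),(.544,-.0227)),((.057,-.025),(.5945,-.0873)),((0,0),(.5332,-.061))]
def f(v):
    m=model(v[:2],v[2]); return np.concatenate([m([(a[0],a[1],0)])[0,:2]-b for a,b in obs])
r=least_squares(f,[.54,-.06,-.1],loss='soft_l1',f_scale=.003);print(r.x,np.round(r.fun*1000,1))
m=model(r.x[:2],r.x[2]); np.save("chute.npy",r.x)
for n in ("scene","top"):
    p=pickle.load(open(n+"0.pkl","rb")); im=cv2.resize(p["frame"][:,:,::-1],None,fx=3,fy=3,interpolation=cv2.INTER_CUBIC)
    def poly(P,col):
        q=(w2px(p,m(P))*3+1).round().astype(int); cv2.polylines(im,[q],True,col,1)
    for s in(-1,1):
        poly([(s*.03,-.14,.07),(s*.035,-.14,.07),(s*.035,.126,.07),(s*.03,.126,.07)],(0,255,0))
    poly([(-.075,.138,.11),(.075,.138,.11),(.075,.233,.11),(-.075,.233,.11)],(0,0,255))
    dx=.0145;poly([(.057-dx,-.13,.0914),(.057+dx,-.13,.0986),(.057+dx,.08,.0986),(.057-dx,.08,.0914)],(255,0,255))
    u0,v0=w2px(p,m([(0,.03,.05)]))[0]*3
    cv2.imwrite(f"pics/{n}1.png",im[int(v0)-250:int(v0)+250,int(u0)-300:int(u0)+350])
```

```text
scene box 2683 ((559.5256958007812, 121.80032348632812), (95.88075256347656, 148.635986328125), 83.71560668945312) 0.11018796665287973
rack 856 ((534.8936767578125, -99.469970703125), (61.42835235595703, 55.62846755981445), 84.72468566894531) 0.0875373569977555
top box 3559 ((559.8015747070312, 123.93364715576172), (96.55904388427734, 149.25411987304688), 84.01875305175781) 0.11121833004157446
rack 815 ((534.9994506835938, -98.46916961669922), (60.17536544799805, 54.2630615234375), 84.14762115478516) 0.08859353204488676
[ 0.5384876  -0.06153778 -0.10894411] [ 3.8  2.6  1.   2.6  3.3  1.1 -3.4  2.   0.8 -4.6 -1.  -0.2 -4.5  2.1
 -1.7 -4.  -2.1 -5.3  5.3 -0.5]
```

```bash
cat > plan.py <<'E'
from h import *
from scipy.spatial.transform import Rotation as Rn
O=np.array([.5400,-.0616]);yaw=-.1063
def c2w(x,y,z): c,s=np.cos(yaw),np.sin(yaw); return np.array([O[0]+x*c-y*s,O[1]+x*s+y*c,z])
def w2c(P): c,s=np.cos(yaw),np.sin(yaw); d=P[:2]-O; return np.array([d[0]*c+d[1]*s,-d[0]*s+d[1]*c,P[2]])
Rt=Rn.from_euler('z',yaw)*Rn.from_euler('x',np.pi)
def rel(x,y,z):
    s=get_state(); q=s["tcp_rot"]; R=Rn.from_quat([q[1],q[2],q[3],q[0]])
    t=R.inv().apply(c2w(x,y,z)-s["eef_pos"]); rv=(R.inv()*Rt).as_rotvec(degrees=True)
    print("t",np.round(t,4),"r",np.round(rv,2),"chute now",np.round(w2c(s["eef_pos"]),4),"F",np.round(s["force"],2),"w",s["grip_width"],s["time"])
E
python3 -c "
from plan import *
rel(.031,-.092,.20)"
```

```text
t [-0.5761  0.5804  0.0313] r [ 0.   0.  75.7] chute now [-0.3892  0.6096  0.2313] F [ 0.7  -1.2   0.15] w 0.08524514918076573 1.0
```

View pics/top1.png

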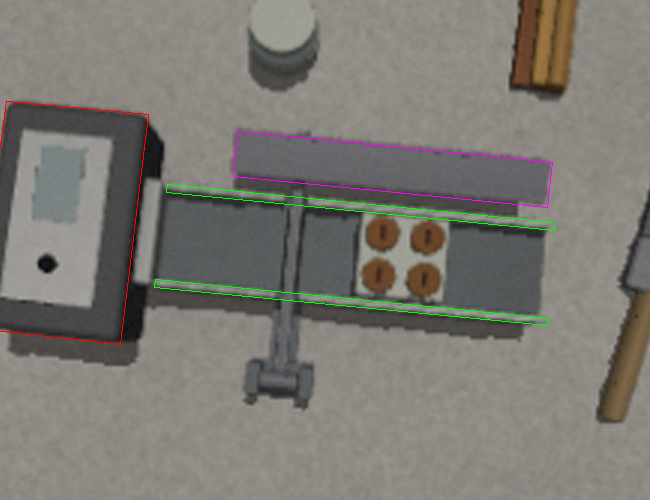

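Call:
step_arm(
  targets=[
    {"tx":-0.576,"ty":0.58,"tz":0,"rz":75.7,"gripper":0.0475},
    {"tx":-0.576,"ty":0.58,"tz":0,"rz":75.7,"gripper":0.0475},
    {"tx":-0.576,"ty":0.58,"tz":0,"rz":75.7,"gripper":0.0475},
    {"tx":-0.576,"ty":0.58,"tz":0,"rz":75.7,"gripper":0.0475},
    {"tx":-0.576,"ty":0.58,"tz":0,"rz":75.7,"gripper":0.0475},
    {"tx":-0.576,"ty":0.58,"tz":0,"rz":75.7,"gripper":0.0475},
    {"tx":-0.576,"ty":0.58,"tz":0,"rz":75.7,"gripper":0.0475},
    {"tx":-0.576,"ty":0.58,"tz":0,"rz":75.7,"gripper":0.0475},
    {"tx":-0.576,"ty":0.58,"tz":0,"rz":75.7,"gripper":0.0475},
    {"tx":-0.576,"ty":0.58,"tz":0,"rz":75.7,"gripper":0.0475},
    {"tx":-0.576,"ty":0.58,"tz":0,"rz":75.7,"gripper":0.0475},
    {"tx":-0.576,"ty":0.58,"tz":0,"rz":75.7,"gripper":0.0475},
    {"tx":-0.576,"ty":0.58,"tz":0,"rz":75.7,"gripper":0.0475},
    {"tx":-0.576,"ty":0.58,"tz":0,"rz":75.7,"gripper":0.0475},
    {"tx":-0.576,"ty":0.58,"tz":0,"rz":75.7,"gripper":0.0475},
    {"tx":-0.576,"ty":0.58,"tz":0,"rz":75.7,"gripper":0.0475},
    {"tx":-0.576,"ty":0.58,"tz":0,"rz":75.7,"gripper":0.0475},
    {"tx":-0.576,"ty":0.58,"tz":0,"rz":75.7,"gripper":0.0475},
    {"tx":-0.576,"ty":0.58,"tz":0,"rz":75.7,"gripper":0.0475},
    {"tx":-0.576,"ty":0.58,"tz":0,"rz":75.7,"gripper":0.0475},
  ],
)

```text
invalid input
```

```bash
python3 -c "
from plan import *
rel(.031,-.092,.14)
for n in ('wrist','scene'):
  p=imaging.grab_frame(n);cv2.imwrite('pics/%s2.png'%n,p['frame'][:,:,::-1])
"
```

```text
t [-0.5761  0.5804  0.0913] r [ 0.   0.  75.7] chute now [-0.3892  0.6096  0.2313] F [ 0.7  -1.2   0.15] w 0.08524514918076573 1.0
```

View pics/wrist2.png

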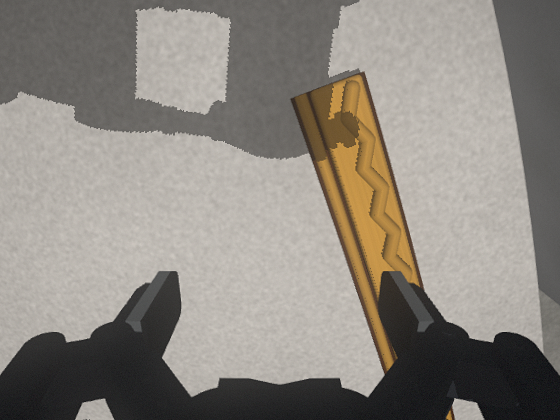

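Call:
step_arm(
  targets=[
    {"rx":0,"ry":0,"rz":7,"tx":-0.028,"ty":0.028,"tz":0,"gripper":0.0475},
  ],
)

```text
time: 1.18
eef_pos: [0.2328, 0.5536, 0.2311]
tcp_rot: [-0.001, 0.853, 0.522, 0.001]
force: [0.2, -1.7, -1.6]
grip_width: 0.0755
```

```bash
python3 -c "
from plan import *
rel(.031,-.092,.23)"
```

```text
t [-0.4828  0.6155 -0.0009] r [-0.15 -0.09 69.01] chute now [-0.3707  0.5792  0.2311] F [ 0.2  -1.74 -1.65] w 0.07550855611661159 1.1833
```

Call:
step_arm(
  targets=[
    {"rx":0,"ry":0,"rz":69,"tx":-0.482,"ty":0.615,"tz":0,"gripper":0.0475},
    {"rx":0,"ry":0,"rz":69,"tx":-0.482,"ty":0.615,"tz":0,"gripper":0.0475},
    {"rx":0,"ry":0,"rz":69,"tx":-0.482,"ty":0.615,"tz":0,"gripper":0.0475},
    {"rx":0,"ry":0,"rz":69,"tx":-0.482,"ty":0.615,"tz":0,"gripper":0.0475},
    {"rx":0,"ry":0,"rz":69,"tx":-0.482,"ty":0.615,"tz":0,"gripper":0.0475},
    {"rx":0,"ry":0,"rz":69,"tx":-0.482,"ty":0.615,"tz":0,"gripper":0.0475},
    {"rx":0,"ry":0,"rz":69,"tx":-0.482,"ty":0.615,"tz":0,"gripper":0.0475},
    {"rx":0,"ry":0,"rz":69,"tx":-0.482,"ty":0.615,"tz":0,"gripper":0.0475},
    {"rx":0,"ry":0,"rz":69,"tx":-0.482,"ty":0.615,"tz":0,"gripper":0.0475},
    {"rx":0,"ry":0,"rz":69,"tx":-0.482,"ty":0.615,"tz":0,"gripper":0.0475},
    {"rx":0,"ry":0,"rz":69,"tx":-0.482,"ty":0.615,"tz":0,"gripper":0.0475},
    {"rx":0,"ry":0,"rz":69,"tx":-0.482,"ty":0.615,"tz":0,"gripper":0.0475},
    {"rx":0,"ry":0,"rz":69,"tx":-0.482,"ty":0.615,"tz":0,"gripper":0.0475},
    {"rx":0,"ry":0,"rz":69,"tx":-0.482,"ty":0.615,"tz":0,"gripper":0.0475},
    {"rx":0,"ry":0,"rz":69,"tx":-0.482,"ty":0.615,"tz":0,"gripper":0.0475},
    {"rx":0,"ry":0,"rz":69,"tx":-0.482,"ty":0.615,"tz":0,"gripper":0.0475},
    {"rx":0,"ry":0,"rz":69,"tx":-0.482,"ty":0.615,"tz":0,"gripper":0.0475},
    {"rx":0,"ry":0,"rz":69,"tx":-0.482,"ty":0.615,"tz":0,"gripper":0.0475},
    {"rx":0,"ry":0,"rz":69,"tx":-0.482,"ty":0.615,"tz":0,"gripper":0.0475},
    {"rx":0,"ry":0,"rz":69,"tx":-0.482,"ty":0.615,"tz":0,"gripper":0.0475},
  ],
)

```text
time: 2.85
eef_pos: [0.5608, -0.1664, 0.2311]
tcp_rot: [0.001, 0.998, -0.057, 0.001]
force: [-1.4, 0.9, -0.9]
grip_width: 0.0473
```

```bash
python3 -c "
from plan import *
rel(.031,-.092,.14)
for n in ('wrist','scene'):
  p=imaging.grab_frame(n);cv2.imwrite('pics/%s3.png'%n,p['frame'][:,:,::-1])
"
```

```text
t [-0.001  -0.0101  0.0911] r [ 0.1  -0.12 -0.49] chute now [ 0.0318 -0.102   0.2311] F [-1.41  0.95 -0.93] w 0.04729939590491146 2.85
```

View pics/wrist3.png

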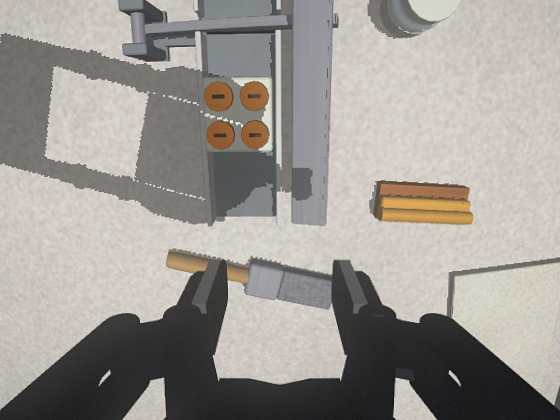

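View pics/scene3.png

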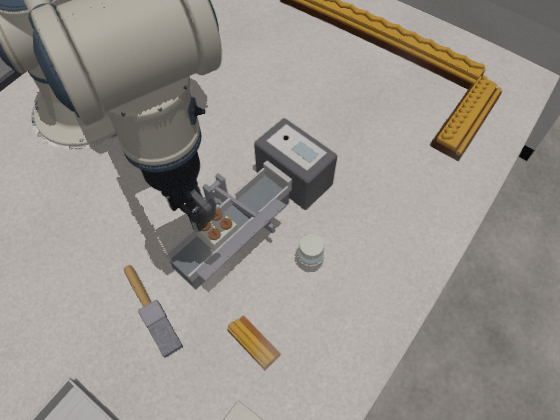

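```bash
python3 -c "
from plan import *
p=imaging.grab_frame('wrist');print(p['T_tool_cam'])
W=p['z_map']; T=p['T_tool_cam']
n=cv2.undistortPoints(np.stack(np.meshgrid(np.arange(560),np.arange(420)),-1).reshape(-1,1,2).astype(float),p['K'],p['dist'])[:,0]
P=np.c_[n,np.ones(len(n))]*W.ravel()[:,None]; P=P@T[:3,:3].T+T[:3,3]
P=P[(W.ravel()>0)]
f=P[(P[:,2]<.03)&(P[:,2]>-.1)]
for s in (-1,1):
  g=f[f[:,0]*s>0]; 
  for a in np.arange(-.06,.02,.01):
    h=g[(g[:,2]>a)&(g[:,2]<a+.01)]
    if len(h): print(s,round(a,3),len(h),h.min(0).round(4),h.max(0).round(4))
rel(.031,-.095,.14)
"
```

```text
[[ 9.99999753e-01 -5.98002201e-04  3.70156428e-04 -1.38488411e-03]
 [ 4.55975011e-04  9.51989040e-01  3.06131770e-01 -7.84827266e-02]
 [-5.35452335e-04 -3.06131526e-01  9.51989077e-01 -1.43740544e-01]
 [ 0.00000000e+00  0.00000000e+00  0.00000000e+00  1.00000000e+00]]
-1 -0.06 3601 [-0.0598 -0.0143 -0.06  ] [-0.0231  0.0132 -0.05  ]
-1 -0.05 995 [-0.0537 -0.0147 -0.05  ] [-0.0247  0.0117 -0.04  ]
-1 -0.04 657 [-0.039  -0.0118 -0.04  ] [-0.0247  0.0112 -0.03  ]
-1 -0.03 641 [-0.0386 -0.0118 -0.03  ] [-0.0247  0.0112 -0.02  ]
-1 -0.02 512 [-0.0385 -0.0118 -0.02  ] [-0.0249  0.0113 -0.01  ]
-1 -0.01 155 [-0.0316 -0.0114 -0.01  ] [-0.0248  0.0107 -0.003 ]
1 -0.06 3596 [ 0.0205 -0.0144 -0.06  ] [ 0.0563  0.0131 -0.05  ]
1 -0.05 1006 [ 0.0222 -0.0143 -0.05  ] [ 0.0518  0.0108 -0.04  ]
1 -0.04 679 [ 0.022  -0.0119 -0.04  ] [ 0.0362  0.0116 -0.03  ]
1 -0.03 641 [ 0.0221 -0.0118 -0.03  ] [ 0.0361  0.0115 -0.02  ]
1 -0.02 521 [ 0.022  -0.0118 -0.02  ] [ 0.0361  0.0108 -0.01  ]
1 -0.01 146 [ 0.022  -0.0116 -0.01  ] [ 0.0315  0.0116 -0.0029]
t [ 0.0023 -0.0019  0.091 ] r [-0.02  0.04 -0.34] chute now [ 0.0287 -0.0969  0.231 ] F [-0.16  0.19 -0.32] w 0.04765467608312646 3.0
```

Call:
step_arm(
  targets=[
    {"rx":0,"ry":0,"rz":-0.3,"tx":0.005,"ty":-0.002,"tz":0.03,"gripper":0.0475},
    {"rx":0,"ry":0,"rz":-0.3,"tx":0.005,"ty":-0.002,"tz":0.06,"gripper":0.0475},
    {"rx":0,"ry":0,"rz":-0.3,"tx":0.005,"ty":-0.002,"tz":0.09,"gripper":0.0475},
    {"rx":0,"ry":0,"rz":-0.3,"tx":0.005,"ty":-0.002,"tz":0.11,"gripper":0.0475},
    {"rx":0,"ry":0,"rz":-0.3,"tx":0.005,"ty":-0.002,"tz":0.11,"gripper":0.0475},
    {"rx":0,"ry":0,"rz":-0.3,"tx":0.005,"ty":-0.002,"tz":0.11,"gripper":0.0475},
  ],
)

```text
time: 3.5
eef_pos: [0.5632, -0.1584, 0.1212]
tcp_rot: [-0.0, 0.999, -0.053, -0.001]
force: [0.1, -0.4, 1.2]
grip_width: 0.0476
```

```bash
python3 -c "
from plan import *
rel(.034,-.095,.054)
for n in ('wrist','scene'):
  p=imaging.grab_frame(n);cv2.imwrite('pics/%s4.png'%n,p['frame'][:,:,::-1])
"
```

```text
t [0.0008 0.0012 0.0672] r [-0.03  0.1   0.07] chute now [ 0.0333 -0.0938  0.1212] F [ 0.08 -0.44  1.18] w 0.04764850025189789 3.5
```

View pics/wrist4.png

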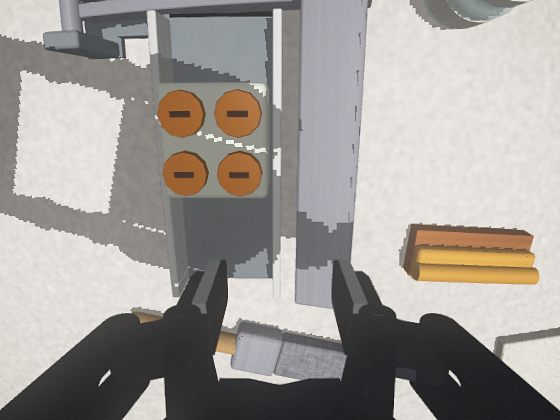

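Call:
step_arm(
  targets=[
    {"rx":0,"ry":0,"rz":0,"tx":0,"ty":0,"tz":0.015,"gripper":0.0475},
    {"rx":0,"ry":0,"rz":0,"tx":0,"ty":0,"tz":0.025,"gripper":0.0475},
    {"rx":0,"ry":0,"rz":0,"tx":0,"ty":0,"tz":0.035,"gripper":0.0475},
    {"rx":0,"ry":0,"rz":0,"tx":0,"ty":0,"tz":0.045,"gripper":0.0475},
    {"rx":0,"ry":0,"rz":0,"tx":0,"ty":0,"tz":0.053,"gripper":0.0475},
    {"rx":0,"ry":0,"rz":0,"tx":0,"ty":0,"tz":0.06,"gripper":0.0475},
    {"rx":0,"ry":0,"rz":0,"tx":0,"ty":0,"tz":0.06,"gripper":0.0475},
  ],
)

```text
time: 4.18
eef_pos: [0.5639, -0.1596, 0.0603]
tcp_rot: [-0.0, 0.999, -0.053, -0.0]
force: [3.5, -0.8, 5.1]
grip_width: 0.0475
```

```bash
python3 -c "
from plan import *
rel(.034,-.095,.054)
print(get_state()['moment'])"
```

```text
t [-0.0002  0.0001  0.0063] r [-0.    0.01  0.  ] chute now [ 0.0342 -0.0949  0.0603] F [ 3.47 -0.79  5.1 ] w 0.04752482437035067 4.1833
[-0.15555091 -0.75755902  0.02533915]
```

Call:
step_arm(
  targets=[
    {"rx":0,"ry":0,"rz":0,"tx":0,"ty":0,"tz":0.003,"gripper":0.0475},
    {"rx":0,"ry":0,"rz":0,"tx":0,"ty":0,"tz":0.006,"gripper":0.0475},
    {"rx":0,"ry":0,"rz":0,"tx":0,"ty":0,"tz":0.006,"gripper":0.0475},
  ],
)

```text
time: 4.43
eef_pos: [0.5643, -0.1597, 0.0554]
tcp_rot: [0.0, 0.999, -0.053, 0.001]
force: [3.0, 0.7, 6.4]
grip_width: 0.0476
```

```bash
python3 -c "
from plan import *
rel(.034,-.095,.054)
p=imaging.grab_frame('scene');cv2.imwrite('pics/scene5.png',cv2.resize(p['frame'][130:310,120:360,::-1],None,fx=3,fy=3))
p=imaging.grab_frame('wrist');cv2.imwrite('pics/wrist5.png',p['frame'][:,:,::-1])
"
```

```text
t [-0.0006 -0.      0.0014] r [ 0.01 -0.06  0.  ] chute now [ 0.0346 -0.095   0.0554] F [2.99 0.66 6.4 ] w 0.0476395654679402 4.4333
```

View pics/wrist5.png

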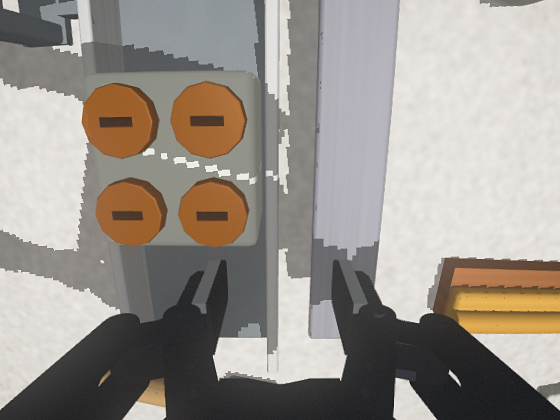

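View pics/scene5.png

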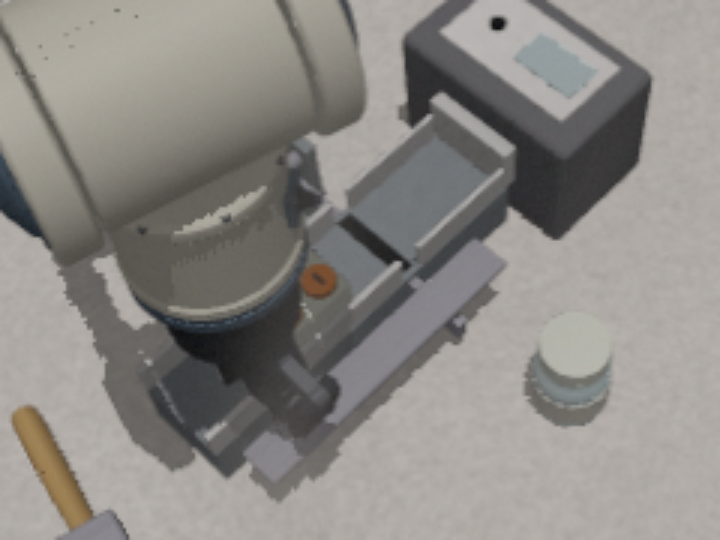

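Call:
step_arm(
  targets=[
    {"rx":0,"ry":0,"rz":0,"tx":0,"ty":0,"tz":0.002,"gripper":0.0475},
    {"rx":0,"ry":0,"rz":0,"tx":0,"ty":0,"tz":0.003,"gripper":0.0475},
    {"rx":0,"ry":0,"rz":0,"tx":0,"ty":0,"tz":0.003,"gripper":0.0475},
    {"rx":0,"ry":0,"rz":0,"tx":0,"ty":-0.004,"tz":0.003,"gripper":0.0475},
    {"rx":0,"ry":0,"rz":0,"tx":0,"ty":-0.008,"tz":0.003,"gripper":0.0475},
    {"rx":0,"ry":0,"rz":0,"tx":0,"ty":-0.012,"tz":0.003,"gripper":0.0475},
  ],
)

```text
time: 5.03
eef_pos: [0.5661, -0.1491, 0.0536]
tcp_rot: [0.001, 0.999, -0.053, 0.001]
force: [-2.1, -11.0, 15.9]
grip_width: 0.0473
```

```bash
python3 -c "
from plan import *
rel(.034,.05,.054)"
```

```text
t [-0.0013 -0.1343 -0.0007] r [ 0.13 -0.17 -0.01] chute now [ 0.0353 -0.0843  0.0536] F [ -2.1  -11.01  15.88] w 0.04726676527374372 5.0333
```

Call:
step_arm(
  targets=[
    {"rx":0,"ry":0,"rz":0,"tx":-0.001,"ty":-0.003,"tz":-0.0005,"gripper":0.0475},
    {"rx":0,"ry":0,"rz":0,"tx":-0.001,"ty":-0.006,"tz":-0.0005,"gripper":0.0475},
    {"rx":0,"ry":0,"rz":0,"tx":-0.001,"ty":-0.01,"tz":-0.0005,"gripper":0.0475},
    {"rx":0,"ry":0,"rz":0,"tx":-0.001,"ty":-0.015,"tz":-0.0005,"gripper":0.0475},
    {"rx":0,"ry":0,"rz":0,"tx":-0.001,"ty":-0.02,"tz":-0.0005,"gripper":0.0475},
    {"rx":0,"ry":0,"rz":0,"tx":-0.001,"ty":-0.025,"tz":-0.0005,"gripper":0.0475},
  ],
)

```text
time: 5.53
eef_pos: [0.5677, -0.1241, 0.054]
tcp_rot: [0.001, 0.999, -0.053, 0.001]
force: [-0.6, -12.7, 14.3]
grip_width: 0.0475
```

```bash
python3 -c "
from plan import *
rel(.034,.05,.054)
p=imaging.grab_frame('wrist');cv2.imwrite('pics/wrist6.png',p['frame'][:,:,::-1])
p=imaging.grab_frame('scene');cv2.imwrite('pics/scene6.png',cv2.resize(p['frame'][130:310,120:360,::-1],None,fx=3,fy=3))
"
```

```text
t [-0.0002 -0.1092 -0.0003] r [ 0.12 -0.15 -0.  ] chute now [ 0.0342 -0.0592  0.054 ] F [ -0.58 -12.68  14.25] w 0.04746839448314391 5.5333
```

View pics/wrist6.png

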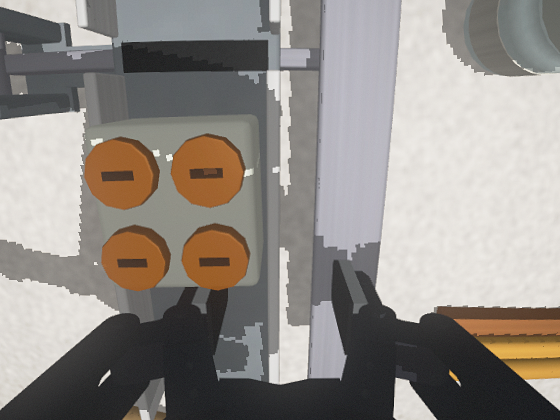

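View pics/scene6.png

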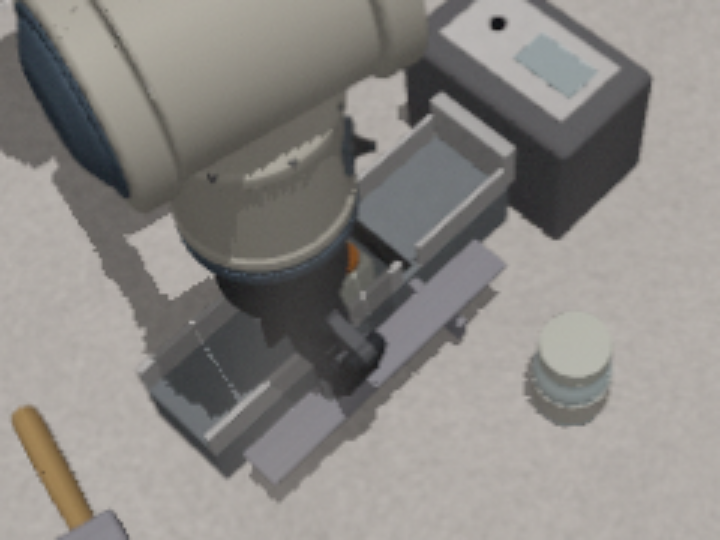

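Call:
step_arm(
  targets=[
    {"rx":0,"ry":0,"rz":0,"tx":0,"ty":-0.004,"tz":0,"gripper":0.0475},
    {"rx":0,"ry":0,"rz":0,"tx":0,"ty":-0.009,"tz":0,"gripper":0.0475},
    {"rx":0,"ry":0,"rz":0,"tx":0,"ty":-0.015,"tz":0,"gripper":0.0475},
    {"rx":0,"ry":0,"rz":0,"tx":0,"ty":-0.021,"tz":0,"gripper":0.0475},
    {"rx":0,"ry":0,"rz":0,"tx":0,"ty":-0.027,"tz":0,"gripper":0.0475},
    {"rx":0,"ry":0,"rz":0,"tx":0,"ty":-0.033,"tz":0,"gripper":0.0475},
    {"rx":0,"ry":0,"rz":0,"tx":0,"ty":-0.039,"tz":0,"gripper":0.0475},
    {"rx":0,"ry":0,"rz":0,"tx":0,"ty":-0.045,"tz":0,"gripper":0.0475},
  ],
)

```text
time: 6.3
eef_pos: [0.5724, -0.0791, 0.0539]
tcp_rot: [0.001, 0.999, -0.053, 0.001]
force: [0.2, -12.2, 13.6]
grip_width: 0.0475
```

```bash
python3 -c "
from plan import *
rel(.034,.05,.054)
p=imaging.grab_frame('wrist');cv2.imwrite('pics/wrist7.png',p['frame'][:,:,::-1])
"
```

```text
t [-0.0001 -0.064  -0.0002] r [ 0.1  -0.14 -0.  ] chute now [ 0.0341 -0.014   0.0539] F [  0.24 -12.2   13.64] w 0.047543081612641834 6.3
```

View pics/wrist7.png

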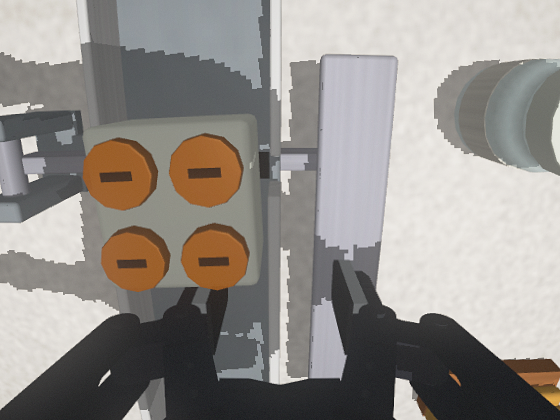

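Call:
step_arm(
  targets=[
    {"rx":0,"ry":0,"rz":0,"tx":0,"ty":-0.005,"tz":0,"gripper":0.0475},
    {"rx":0,"ry":0,"rz":0,"tx":0,"ty":-0.011,"tz":0,"gripper":0.0475},
    {"rx":0,"ry":0,"rz":0,"tx":0,"ty":-0.017,"tz":0,"gripper":0.0475},
    {"rx":0,"ry":0,"rz":0,"tx":0,"ty":-0.023,"tz":0,"gripper":0.0475},
    {"rx":0,"ry":0,"rz":0,"tx":0,"ty":-0.029,"tz":0,"gripper":0.0475},
    {"rx":0,"ry":0,"rz":0,"tx":0,"ty":-0.035,"tz":0,"gripper":0.0475},
    {"rx":0,"ry":0,"rz":0,"tx":0,"ty":-0.041,"tz":0,"gripper":0.0475},
    {"rx":0,"ry":0,"rz":0,"tx":0,"ty":-0.047,"tz":0,"gripper":0.0475},
    {"rx":0,"ry":0,"rz":0,"tx":0,"ty":-0.053,"tz":0,"gripper":0.0475},
    {"rx":0,"ry":0,"rz":0,"tx":0,"ty":-0.058,"tz":0,"gripper":0.0475},
    {"rx":0,"ry":0,"rz":0,"tx":0,"ty":-0.061,"tz":0,"gripper":0.0475},
    {"rx":0,"ry":0,"rz":0,"tx":0,"ty":-0.062,"tz":0,"gripper":0.0475},
  ],
)

```text
time: 7.35
eef_pos: [0.5788, -0.0171, 0.0539]
tcp_rot: [0.001, 0.999, -0.053, 0.001]
force: [-2.4, -15.0, 15.0]
grip_width: 0.0474
```

```bash
python3 -c "
from plan import *
rel(.034,.0545,.054)
p=imaging.grab_frame('wrist');cv2.imwrite('pics/wrist8.png',p['frame'][:,:,::-1])
p=imaging.grab_frame('scene');cv2.imwrite('pics/scene8.png',cv2.resize(p['frame'][130:310,120:360,::-1],None,fx=3,fy=3))
"
```

```text
t [ 0.0001 -0.0062 -0.0001] r [ 0.09 -0.11  0.02] chute now [0.0339 0.0483 0.0539] F [ -2.4  -14.96  15.04] w 0.047385713131657195 7.35
```

View pics/wrist8.png

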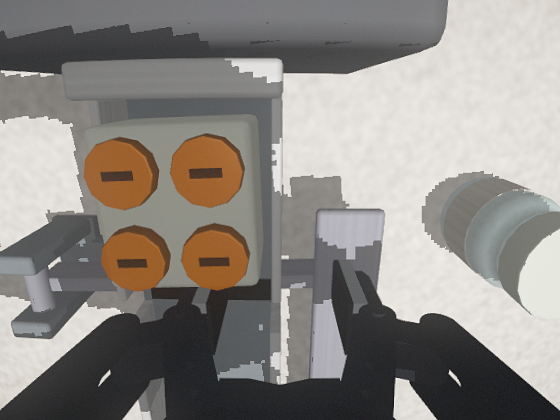

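Rack is a few mm short of the stop (front edge about row 118, stop's foot a bit above). Creep on and watch the force.

Call:
step_arm(
  targets=[
    {"rx":0,"ry":0,"rz":0,"tx":0,"ty":-0.002,"tz":0,"gripper":0.0475},
    {"rx":0,"ry":0,"rz":0,"tx":0,"ty":-0.004,"tz":0,"gripper":0.0475},
    {"rx":0,"ry":0,"rz":0,"tx":0,"ty":-0.005,"tz":0,"gripper":0.0475},
  ],
)

```text
time: 7.7
eef_pos: [0.5794, -0.0124, 0.0538]
tcp_rot: [0.001, 0.999, -0.053, 0.001]
force: [-1.1, -12.3, 15.2]
grip_width: 0.0474
```

```bash
python3 -c "
from plan import *
rel(.034,.0545,.054); print(get_state()['moment'])
p=imaging.grab_frame('wrist');cv2.imwrite('pics/wrist9.png',p['frame'][:,:,::-1])
# cloud in chute frame
T=p['T_tool_cam'];s=get_state();q=s['tcp_rot'];R=Rn.from_quat([q[1],q[2],q[3],q[0]])
n=cv2.undistortPoints(np.stack(np.meshgrid(np.arange(560),np.arange(420)),-1).reshape(-1,1,2).astype(float),p['K'],p['dist'])[:,0]
z=p['z_map'].ravel();P=(np.c_[n,np.ones(len(n))]*z[:,None])@T[:3,:3].T+T[:3,3]
W=(R.apply(P)+s['eef_pos'])[z>0]
c=np.array([w2c(w) for w in W])
r=c[(abs(c[:,2]-.0835)<.003)&(abs(c[:,0])<.029)&(c[:,1]>.055)&(c[:,1]<.134)]
print('top',np.percentile(r,[1,99],axis=0).round(4), len(r))
r=c[(c[:,2]>.081)&(c[:,2]<.09)&(c[:,1]>.05)&(abs(c[:,0])<.02)]
print(np.histogram(r[:,1],np.arange(.05,.16,.004)))
"
```

```text
t [ 0.0001 -0.0014 -0.0002] r [ 0.09 -0.11  0.01] chute now [0.0339 0.0531 0.0538] F [ -1.12 -12.32  15.18] w 0.047405021157398766 7.7
[-2.2670808  -0.19548452 -0.22593912]
top [[-0.0284  0.0603  0.082 ]
 [ 0.0268  0.1337  0.0865]] 12265
(array([  43,   47,  206,  280,  325,  181,  143,  176,  302,  877, 1320,
       1055,  463,  224,  181,  250,  542, 1322,  920, 1366, 1690, 1703,
        390,    0,    0,    0,    0]), array([0.05 , 0.054, 0.058, 0.062, 0.066, 0.07 , 0.074, 0.078, 0.082,
       0.086, 0.09 , 0.094, 0.098, 0.102, 0.106, 0.11 , 0.114, 0.118,
       0.122, 0.126, 0.13 , 0.134, 0.138, 0.142, 0.146, 0.15 , 0.154,
       0.158]))
```

View pics/wrist9.png

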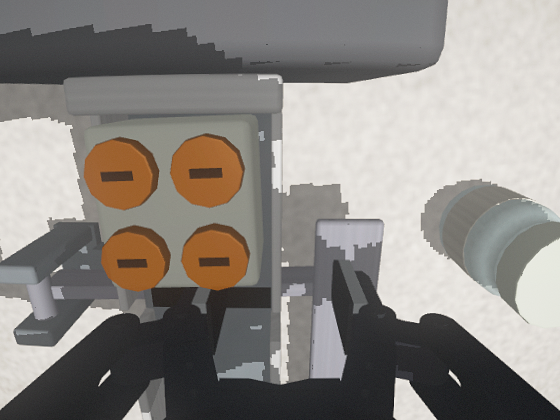

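Call:
step_arm(
  targets=[
    {"rx":0,"ry":0,"rz":0,"tx":0,"ty":-0.001,"tz":0,"gripper":0.0475},
    {"rx":0,"ry":0,"rz":0,"tx":0,"ty":-0.002,"tz":0,"gripper":0.0475},
    {"rx":0,"ry":0,"rz":0,"tx":0,"ty":-0.002,"tz":0,"gripper":0.0475},
  ],
)

```text
time: 8.0
eef_pos: [0.5795, -0.0105, 0.0539]
tcp_rot: [0.001, 0.999, -0.053, 0.001]
force: [-0.6, -11.4, 15.0]
grip_width: 0.0476
```

Call:
step_arm(
  targets=[
    {"rx":0,"ry":0,"rz":0,"tx":0,"ty":-0.001,"tz":0,"gripper":0.0475},
    {"rx":0,"ry":0,"rz":0,"tx":0,"ty":-0.002,"tz":0,"gripper":0.0475},
    {"rx":0,"ry":0,"rz":0,"tx":0,"ty":-0.002,"tz":0,"gripper":0.0475},
  ],
)

```text
time: 8.25
eef_pos: [0.5794, -0.0101, 0.0539]
tcp_rot: [0.002, 0.999, -0.052, 0.001]
force: [-4.9, -29.6, 17.4]
grip_width: 0.0477
```

```bash
python3 -c "
from plan import *
rel(.034,.0545,.054); print(get_state()['moment'])
p=imaging.grab_frame('wrist');cv2.imwrite('pics/wrist10.png',p['frame'][:,:,::-1])
"
```

```text
t [ 0.0003  0.0009 -0.0001] r [ 0.22 -0.08  0.07] chute now [0.0337 0.0554 0.0539] F [ -4.87 -29.58  17.39] w 0.04774873530519966 8.25
[-4.57426686  0.3211124   0.48912041]
```

View pics/wrist10.png

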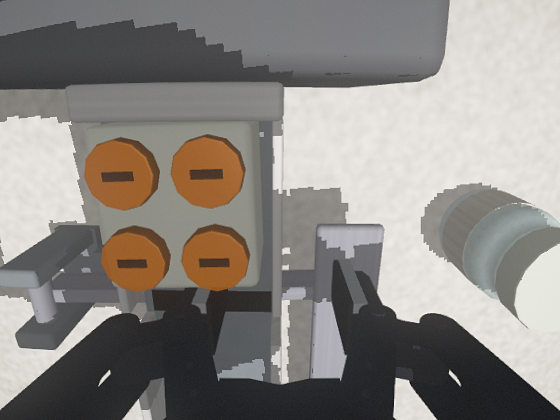

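Call:
step_arm(
  targets=[
    {"rx":0,"ry":0,"rz":0,"tx":0,"ty":0.001,"tz":0,"gripper":0.0475},
    {"rx":0,"ry":0,"rz":0,"tx":0,"ty":0.003,"tz":0,"gripper":0.0475},
    {"rx":0,"ry":0,"rz":0,"tx":0,"ty":0.003,"tz":0,"gripper":0.0475},
    {"rx":0,"ry":0,"rz":0,"tx":0,"ty":0.003,"tz":0,"gripper":0.0475},
  ],
)

```text
time: 8.63
eef_pos: [0.5794, -0.0107, 0.0538]
tcp_rot: [0.0, 0.999, -0.053, 0.001]
force: [-0.2, -2.1, 15.1]
grip_width: 0.0477
```

```bash
python3 -c "
from plan import *
rel(.034,.0545,.054)"
```

```text
t [ 0.0002  0.0003 -0.0002] r [ 0.01 -0.1  -0.01] chute now [0.0338 0.0548 0.0538] F [-0.25 -2.06 15.15] w 0.047662675022547146 8.6333
```

Call:
step_arm(
  targets=[
    {"rx":0,"ry":0,"rz":0,"tx":0,"ty":0.001,"tz":0,"gripper":0.0475},
    {"rx":0,"ry":0,"rz":0,"tx":0,"ty":0.001,"tz":0,"gripper":0.0475},
    {"rx":0,"ry":0,"rz":0,"tx":0,"ty":0.001,"tz":-0.004,"gripper":0.0475},
    {"rx":0,"ry":0,"rz":0,"tx":0,"ty":0.001,"tz":-0.01,"gripper":0.0475},
    {"rx":0,"ry":0,"rz":0,"tx":0,"ty":0.001,"tz":-0.018,"gripper":0.0475},
    {"rx":0,"ry":0,"rz":0,"tx":0,"ty":0.001,"tz":-0.028,"gripper":0.0475},
    {"rx":0,"ry":0,"rz":0,"tx":0,"ty":0.001,"tz":-0.04,"gripper":0.0475},
    {"rx":0,"ry":0,"rz":0,"tx":0,"ty":0.001,"tz":-0.06,"gripper":0.0475},
    {"rx":0,"ry":0,"rz":0,"tx":0,"ty":0.001,"tz":-0.09,"gripper":0.0475},
    {"rx":0,"ry":0,"rz":0,"tx":0,"ty":0.001,"tz":-0.12,"gripper":0.0475},
    {"rx":0,"ry":0,"rz":0,"tx":0,"ty":0.001,"tz":-0.15,"gripper":0.0475},
    {"rx":0,"ry":0,"rz":0,"tx":0,"ty":0.001,"tz":-0.18,"gripper":0.0475},
  ],
)

```text
time: 9.63
eef_pos: [0.578, -0.0114, 0.2348]
tcp_rot: [0.0, 0.999, -0.053, -0.0]
force: [1.0, -0.3, 0.1]
grip_width: 0.0475
```

Call:
step_arm(
  targets=[
    {"rx":0,"ry":0,"rz":0,"tx":0,"ty":0.04,"tz":0,"gripper":0.0475},
    {"rx":0,"ry":0,"rz":0,"tx":0,"ty":0.08,"tz":0,"gripper":0.0475},
    {"rx":0,"ry":0,"rz":0,"tx":0,"ty":0.12,"tz":0,"gripper":0.0475},
    {"rx":0,"ry":0,"rz":0,"tx":0,"ty":0.16,"tz":0,"gripper":0.0475},
    {"rx":0,"ry":0,"rz":0,"tx":0,"ty":0.2,"tz":0,"gripper":0.0475},
    {"rx":0,"ry":0,"rz":0,"tx":0,"ty":0.2,"tz":0,"gripper":0.0475},
    {"rx":0,"ry":0,"rz":0,"tx":0,"ty":0.2,"tz":0,"gripper":0.0475},
    {"rx":0,"ry":0,"rz":0,"tx":0,"ty":0.2,"tz":0,"gripper":0.0475},
  ],
)

```text
time: 10.3
eef_pos: [0.557, -0.2102, 0.233]
tcp_rot: [-0.0, 0.999, -0.054, -0.0]
force: [0.2, 0.9, -0.5]
grip_width: 0.0475
```

```bash
python3 -c "
from plan import *
rel(.034,.0545,.054)
for n in ('top','scene'):
  p=imaging.grab_frame(n); W=cloud(p).reshape(-1,3); W=W[np.isfinite(W[:,0])]
  c=np.array([w2c(w) for w in W[(abs(W[:,0]-.56)<.15)&(abs(W[:,1])<.3)]])
  d=c[(c[:,2]>.0885)&(c[:,2]<.096)&(abs(c[:,0])<.03)&(c[:,1]<.128)&(c[:,1]>.04)]
  print(n,'discs',len(d),d[:,:2].min(0),d[:,:2].max(0))
  a=c[(abs(c[:,0]-.057)<.004)&(c[:,1]>-.12)&(c[:,1]<.07)&(c[:,2]>.05)]
  print('paddle z',len(a),np.median(a[:,2]) if len(a) else 0)
  print('rack top z', np.median(c[(c[:,2]>.075)&(abs(c[:,0])<.027)&(c[:,1]<.12)&(c[:,1]>.07)][:,2]))
  r=c[(c[:,2]>.079)&(abs(c[:,0])<.0275)&(c[:,1]<.14)&(c[:,1]>.045)]; print('rear edge',r[:,1].min(),np.percentile(r[:,1],1))
  u,v=(w2px(p,[c2w(.02,.03,.05)])[0]).astype(int)
  cv2.imwrite('pics/%s11.png'%n,cv2.resize(p['frame'][v-90:v+90,u-110:u+110,::-1],None,fx=3,fy=3))
"
```

```text
t [ 0.0013 -0.2004  0.1791] r [-0.01  0.02 -0.05] chute now [ 0.0326 -0.1459  0.233 ] F [ 0.21  0.86 -0.52] w 0.047464801501845996 10.3
top discs 408 [-0.02623545  0.06818249] [0.02156584 0.12356931]
paddle z 1229 0.6078955209964262
rack top z 0.09092192299714232
rear edge 0.06638919799579 0.06737354534187463
scene discs 354 [-0.02846626  0.06903243] [0.02346293 0.12295995]
paddle z 650 0.09632096962206911
rack top z 0.08927969093740248
rear edge 0.06551784798102511 0.06645013989533731
```

View pics/scene11.png

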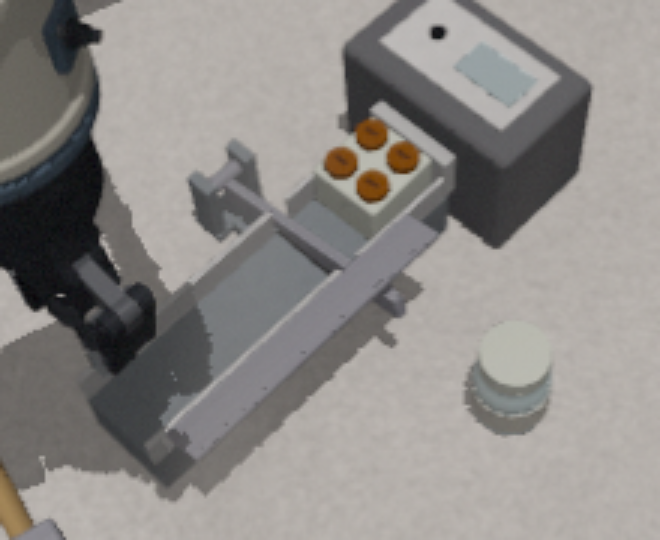

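View pics/top11.png

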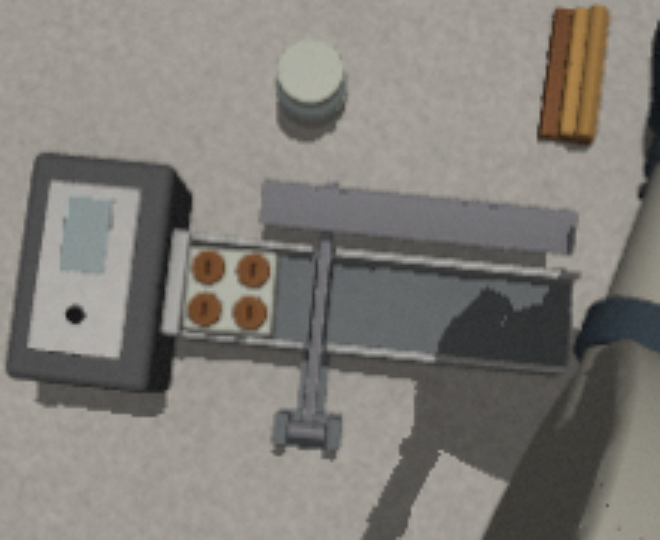

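```bash
python3 -c "
from station import arm
print(arm.hand_in())"
```

```text
the job is handed in; nothing more can be done
None
```

The rack is home against the end stop, the gate has sprung back up behind it, and the arm is clear. I handed the job in at about 10.4 s of the 40 s allowed; `hand_in` reports no verdict.

**What I did:** One finger pressed the paddle to its stop with about 15 N, and the dark slot in the pictures showed the leaf was down. The other finger pushed the rack over the gate at about 0.07 m/s. At the stop the push force jumped from about 11 N to 30 N. I then backed off 1–2 mm, lifted straight up and moved away.

**Last checks:**
- **Rack:** its rear face measures at chute y about 66 mm, where home is 66. It looks flat and square in both cameras.
- **Rack sideways:** the discs put its centre at x about -2.5 mm, which is inside the ±6 mm allowed.
- **Gate:** the scene camera puts the paddle top at 96 mm, against 95 mm shut.
- **Robot:** it reads under 1 N of force and stands well above the chute.
- **Bystanders:** the jar and moulding look undisturbed and the arm never went near any of the three. I didn't measure their final positions, and the brush shows only at the edge of the last pictures.

**One check failed:** the top camera's paddle height came out at 0.61 m. I put that down to the arm being in the way, so the gate height rests on the scene camera and on the pictures.

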